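Put the mixed-up spares back in their own bins

ROBOT

A 6-joint arm with a two-finger parallel gripper is mounted at the origin on the work surface. World frame = base frame: x ahead of the robot, y to its left, z up, the work surface at z = 0. Lengths are in mm, angles in degrees, forces in N, time in s.
With the tool pointing down it reaches from about 300 to 850 mm from the base axis. Payload 4.2 kg.
Tool frame: the origin (TCP) lies at the very end of the fingers, on their centre line; the grasp point (between the pads) lies 19 mm behind it; z points along the fingers, y is the direction in which the jaws open and shut (so a half turn about z gives the same grasp; the last joint's range is limited). The gripper opens to 91 mm and grips with 3 to 60 N. Pads are 32 mm wide; open, the fingers measure 118 mm over their backs; the gripper's body (76 mm by 178 mm) begins 60 mm behind the grasp point.
Start: joints at [70.015, 18.312, 89.639, -0, 72.044, -1.146], TCP at [185.675, 544.213, 213.976] pointing down, gripper open.
Joint ranges: [-177.97, 177.97], [-48.28, 115.42], [12.27, 149.76], [-77.06, 257.06], [2.81, 150.46], [-146.56, 146.56]. Speed limits (degrees/s): [147.25, 147.25, 180, 180, 180, 180].

INTERFACE

Orientations are given as [roll, pitch, yaw] about the fixed x, y, z axes, in that order (R = Rz(yaw) Ry(pitch) Rx(roll)).
In Python, from workcell import env gives the robot as it stands. The module is installed in compiled form; this text tells all that it offers.
- The arm moves only by the tool arm_command, never from a script. Its argument "targets" is a list of rows, each a list of 5 numbers: the closure, from 0 (fully open) to 1 (shut), then the shift along the tool's x, y, z each as a share of 50 cm, from -1 to 1, then the turn about the tool's z as a share of pi/4 rad, from -1 to 1. A call has 1 to 8 rows; each row is the pose to reach, as a shift and turn from the pose measured when the call began, along the tool's axes at that moment; what a row does not reach only later rows make up. A row lasts 1/12 s, in which the tool goes at most 41.7 mm and 7.16 degrees, less where a joint would pass 70% of its speed; a pose out of reach is approached as far as the arm can. A call with a number of a shift or a turn outside -1 to 1 is refused whole. A call with a gripper value outside its range is refused whole. The fingers move at their own pace and stop on an object; "squeeze" is the grip in N (left out, the last holds). Time passes only in rows, so rows that repeat a pose let the fingers close. It gives the time, the measured TCP pose, the force and the opening at its end, in the units of the state.
- env.state(): the state, without advancing time (a new reading comes with each control period).
- env.grab_frame(name): name is "side" or "top"; returns the picture (480x640x3 uint8, red, green, blue); there is no depth.
- env.camera_params(name): a dict with "camera_matrix" (3x3 intrinsics, pixels), "R" (3x3) and "t" (3): a world point X has camera coordinates R X + t. Camera axes: x right, y down, z forward; pixel columns grow to the right and rows downward; lengths in mm; the calibration is good to about 2 mm. A picture is of the moment at which its call begins. camera_params takes no time and is no camera call.
- env.job_done(): hands the job in, once; it reports no verdict.
The state is a dict: "time_s": time; "qpos": joint angles; "qvel": joint speeds; "effort": joint torques, N m; "ee_pos": TCP position; "ee_rot": TCP orientation; "force": force on the tool from outside, world axes, zero at the start; "torque": the same for the moment, N m; "gripper_width": finger opening in mm.
Only numpy, scipy, OpenCV 4.12 (cv2) and the standard library are available. Lean on these libraries where they do the work, as an engineer would, in place of code of your own. Each camera call takes 0.05 s, during which the arm holds its last target.

TASK

The four spare parts on the bench have been put back in the wrong picking bins: stand each one upright in the middle of its own bin, the steel pinion in the red bin, the brass nipple in the blue one, the aluminium coupling in the green one and the white oil filter in the yellow one. Their finished faces must not knock together, so never have two parts in one bin or in the tray at the same time: use the empty grey tray as the spare place while you swap them. Set the parts down, do not drop them, and let go of them all.

Things in the scene. Friction and masses are not known exactly. Their poses are not given: they have to be found in the camera images.
- pinion_mid (a point): Dark steel pinion (small toothed gear wheel with a thinner plain boss on top, dark bore). Stands upright; the point is its centre, half-way up on its axis; z points up along the axis. 48 mm tall in all: toothed part 50 mm across and the lower 32 mm, boss 34 mm across and the upper 16 mm. 0.34 to 0.6 kg. Belongs in the red bin.
- nipple_mid (a point): Brass hexagon pipe nipple, threaded at both ends. Stands upright; the point is its centre, half-way up on its axis; z points up along the axis. 60 mm tall; threads 33 mm across; hexagon 38 mm across its flats (44 mm across corners) from 21 to 41 mm above the underside, x is square to one pair of flats. 0.2 to 0.34 kg. Belongs in the blue bin.
- coupling_mid (a point): Bare aluminium shaft coupling: two plain bright hubs with an orange rubber star clamped between them. Stands upright; the point is its centre, half-way up on its axis; z points up along the axis. Round, 44 mm across, 66 mm tall. 0.18 to 0.32 kg. Belongs in the green bin.
- filter_mid (a point): White spin-on oil filter canister with a dark grey band round it and a zinc rim at the foot. Stands upright; the point is its centre, half-way up on its axis; z points up along the axis. Round, 50 mm across, 72 mm tall. 0.22 to 0.39 kg. Belongs in the yellow bin.
- red_bin: Red open-fronted plastic picking bin, fixed on the bench. Inside 124 mm long (x), 110 mm wide (y); floor and walls 3 mm thick; back and rear sides 60 mm high, sloping at the front to a 30 mm lip that leans out to 82 mm from the origin. Origin: under the middle of its inner floor, at bench height; z up, x towards the high back, open front to -x. A wrong part stands near its middle at the start.
- blue_bin: Blue open-fronted plastic picking bin, fixed on the bench. Inside 124 mm long (x), 110 mm wide (y); floor and walls 3 mm thick; back and rear sides 60 mm high, sloping at the front to a 30 mm lip that leans out to 82 mm from the origin. Origin: under the middle of its inner floor, at bench height; z up, x towards the high back, open front to -x. A wrong part stands near its middle at the start.
- green_bin: Green open-fronted plastic picking bin, fixed on the bench. Inside 124 mm long (x), 110 mm wide (y); floor and walls 3 mm thick; back and rear sides 60 mm high, sloping at the front to a 30 mm lip that leans out to 82 mm from the origin. Origin: under the middle of its inner floor, at bench height; z up, x towards the high back, open front to -x. A wrong part stands near its middle at the start.
- yellow_bin: Yellow open-fronted plastic picking bin, fixed on the bench. Inside 124 mm long (x), 110 mm wide (y); floor and walls 3 mm thick; back and rear sides 60 mm high, sloping at the front to a 30 mm lip that leans out to 82 mm from the origin. Origin: under the middle of its inner floor, at bench height; z up, x towards the high back, open front to -x. A wrong part stands near its middle at the start.
- tray: Low grey parts tray with a black ribbed rubber liner, empty at the start, fixed: the spare place. Outside 140 mm (x) by 126 mm (y), walls 3 mm thick and 22 mm high; top of the liner 5 mm above the bench. Origin: centre of its underside; z up.
Things that resemble listed ones, but are neither listed nor needed, are in the scene too. What is shaped like the part that bears filter_mid but pink or purple is not meant.

How it is judged (in metres and radians):
On the way:
1. a part stands parked in the grey tray, released and at rest (((horizontal distance between pinion_mid and tray below 0.055 m and height (world z) of pinion_mid below 0.035 m and angle between pinion_mid's own z axis and vertical below 0.1 rad and linear speed of pinion below 0.03 m/s and contact force between pinion and the fingers below 0.1 N) or (horizontal distance between nipple_mid and tray below 0.055 m and height (world z) of nipple_mid below 0.041 m and angle between nipple_mid's own z axis and vertical below 0.1 rad and linear speed of nipple below 0.03 m/s and contact force between nipple and the fingers below 0.1 N) or (horizontal distance between coupling_mid and tray below 0.055 m and height (world z) of coupling_mid below 0.044 m and angle between coupling_mid's own z axis and vertical below 0.1 rad and linear speed of coupling below 0.03 m/s and contact force between coupling and the fingers below 0.1 N) or (horizontal distance between filter_mid and tray below 0.055 m and height (world z) of filter_mid below 0.047 m and angle between filter_mid's own z axis and vertical below 0.1 rad and linear speed of filter below 0.03 m/s and contact force between filter and the fingers below 0.1 N))), for 0.2 s.
At the end, for the whole second after the job is handed in: Pinion in the red bin, nipple in the blue, coupling in the green and filter in the yellow: each stands upright (within 0.1 rad) on the floor of its bin, its axis within 15 mm of the middle of the inner floor, released and at rest (horizontal distance between pinion_mid and red_bin below 0.015 m and height (world z) of pinion_mid below 0.032 m and angle between each of pinion_mid, nipple_mid, coupling_mid, filter_mid's own z axis and vertical below 0.1 rad and linear speed of each of pinion, nipple, coupling, filter below 0.02 m/s and contact force between each of pinion, nipple, coupling, filter and the fingers below 0.1 N and horizontal distance between nipple_mid and blue_bin below 0.015 m and height (world z) of nipple_mid below 0.038 m and horizontal distance between coupling_mid and green_bin below 0.015 m and height (world z) of coupling_mid below 0.041 m and horizontal distance between filter_mid and yellow_bin below 0.015 m and height (world z) of filter_mid below 0.044 m); the robot touches nothing.
It fails at once if two parts stand in the same bin or in the tray together (centres less than 85 mm apart, both down low) ((horizontal distance between pinion_mid and nipple_mid below 0.085 m and height (world z) of each of pinion_mid, nipple_mid below 0.05 m) or (horizontal distance between pinion_mid and coupling_mid below 0.085 m and height (world z) of each of pinion_mid, coupling_mid below 0.05 m) or (horizontal distance between pinion_mid and filter_mid below 0.085 m and height (world z) of each of pinion_mid, filter_mid below 0.05 m) or (horizontal distance between nipple_mid and coupling_mid below 0.085 m and height (world z) of each of nipple_mid, coupling_mid below 0.05 m) or (horizontal distance between nipple_mid and filter_mid below 0.085 m and height (world z) of each of nipple_mid, filter_mid below 0.05 m) or (horizontal distance between coupling_mid and filter_mid below 0.085 m and height (world z) of each of coupling_mid, filter_mid below 0.05 m)).
It fails at once if a part is dropped or thrown (faster than 0.8 m/s while not held: a fall of about 35 mm) ((linear speed of pinion above 0.8 m/s and contact force between pinion and the fingers below 0.05 N) or (linear speed of nipple above 0.8 m/s and contact force between nipple and the fingers below 0.05 N) or (linear speed of coupling above 0.8 m/s and contact force between coupling and the fingers below 0.05 N) or (linear speed of filter above 0.8 m/s and contact force between filter and the fingers below 0.05 N)).
It also fails if it takes over 128 s, if anything falls off the work surface, if the arm or the gripper's body presses on something with over 40 N, if the wrist force passes 120 N, or if a joint passes its speed limit or range.

## Working session

There is one attempt and no reset: what is moved stays moved. The work goes in short steps, Python scripts to look and compute and a tool call to move; the robot and the scene stay as the last step left them, time stands still between calls to the robot, and variables do not carry over. Pictures are saved under pics/ and viewed, and the job is handed in when it is done.

Besides the shell and the picture viewer there is one more tool, called after "Request:" as a command line: name --pt "numbers of a row" for each row, then --argument value for the rest. arm_command: Moves the arm, as the interface text tells. Shift numbers are shares of 50 cm and turn numbers shares of pi/4 rad, none past 1 either way. Its arguments: {"type":"object","properties":{"targets":{"type":"array"},"squeeze":{"type":"number"}},"required":["targets"]}

```bash
mkdir -p pics
python3 - <<'E'
from workcell import env
import cv2
for n in("side","top"):
    im=env.grab_frame(n); cv2.imwrite(f"pics/{n}0.png",im[:,:,::-1])
    p=env.camera_params(n); print(n,p)
s=env.state(); print({k:s[k] for k in("time_s","ee_pos","ee_rot","force","gripper_width","qpos")})
E
```

```text
side {'camera_matrix': array([[616.40653005,   0.        , 315.6731141 ],
       [  0.        , 616.40653005, 223.6830507 ],
       [  0.        ,   0.        ,   1.        ]]), 'R': array([[ 0.99437012, -0.10492694, -0.01477826],
       [-0.07950418, -0.64658829, -0.75868483],
       [ 0.07005103,  0.75558846, -0.65129021]]), 't': array([-558.22315446,   62.48772342, 1157.22738584])}
top {'camera_matrix': array([[485.49170259,   0.        , 315.81438088],
       [  0.        , 485.49170259, 242.15043013],
       [  0.        ,   0.        ,   1.        ]]), 'R': array([[ 3.71592757e-03, -9.99991955e-01,  1.51051933e-03],
       [-9.77494724e-01, -3.95093444e-03, -2.10922866e-01],
       [ 2.10927137e-01, -6.92750586e-04, -9.77501541e-01]]), 't': array([-10.37735321, 575.81644488, 947.2720978 ])}
{'time_s': 0.1, 'ee_pos': array([185.50962143, 543.76883168, 213.21886658]), 'ee_rot': array([-1.79909811e+02, -2.73830745e-03,  1.61160466e+02]), 'force': array([ 0.0071839 , -0.38197663,  0.5856953 ]), 'gripper_width': 91.17736245496835, 'qpos': array([ 7.00152004e+01,  1.83463143e+01,  8.96997365e+01,  9.83001601e-04,
        7.20441747e+01, -1.14557200e+00])}
```

View pics/side0.png

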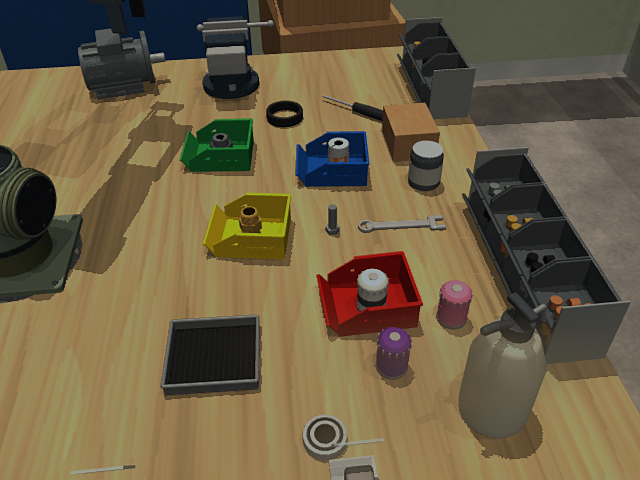

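View pics/top0.png

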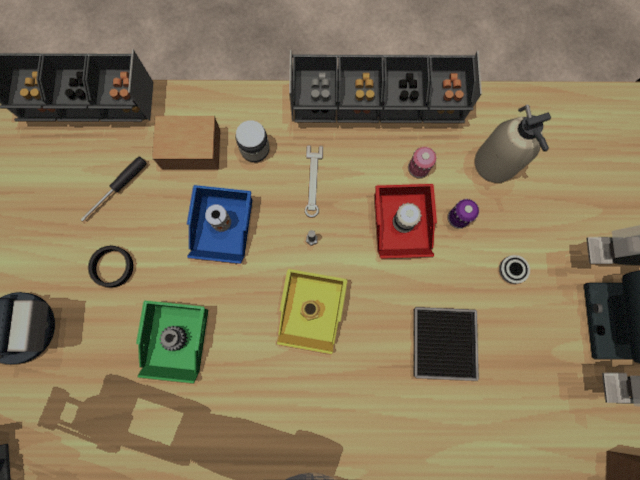

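Side view: green bin (220,145) with dark toothed pinion, blue (335,160) with bright coupling, yellow (250,225) with brass nipple, red (372,293) with white filter, and the empty tray at (212,355). Lookalikes are the pink canister (455,303), the purple one (393,350) and a grey jar (425,165). Now enlarged crops.

Run:
```python
import cv2,numpy as np
s=cv2.imread("pics/side0.png");t=cv2.imread("pics/top0.png")
def crop(im,x,y,w,h,f):
    c=cv2.resize(im[y:y+h,x:x+w],None,fx=f,fy=f,interpolation=cv2.INTER_CUBIC)
    for k in range(0,w,10):
        cv2.putText(c,str(x+k),(k*f,8),0,.28,(255,255,255),1) if k%20==0 else 0
        cv2.line(c,(k*f,10),(k*f,14),(255,255,255),1)
    for k in range(0,h,10):
        cv2.putText(c,str(y+k),(0,k*f+4),0,.28,(255,255,255),1)
    return c
a=[crop(t,180,178,80,90,4),crop(t,365,178,80,90,4)];b=[crop(t,130,295,80,90,4),crop(t,272,265,80,90,4)]
cv2.imwrite("pics/tc1.png",cv2.hconcat(a));cv2.imwrite("pics/tc2.png",cv2.hconcat(b))
a=[crop(s,175,115,95,75,4),crop(s,290,125,95,75,4)];b=[crop(s,200,190,95,75,4),crop(s,315,250,115,85,4)]
cv2.imwrite("pics/sc1.png",cv2.hconcat(a))
cv2.imwrite("pics/sc2.png",cv2.hconcat([cv2.copyMakeBorder(b[0],0,40,0,0,0),b[1]])[:, :800])
a=[crop(t,405,300,80,90,4),crop(s,155,305,115,90,4)]
cv2.imwrite("pics/tray.png",cv2.hconcat(a))
```

```text
(no output)
```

View pics/tc1.png

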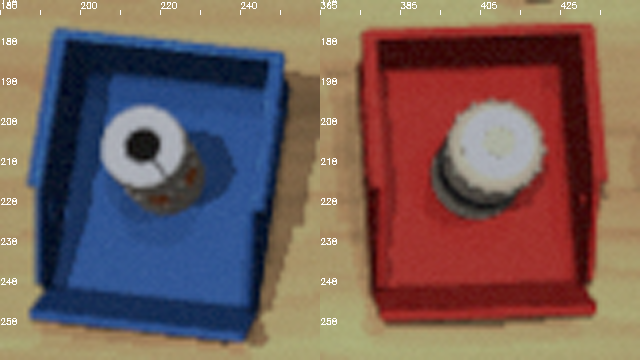

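View pics/tc2.png

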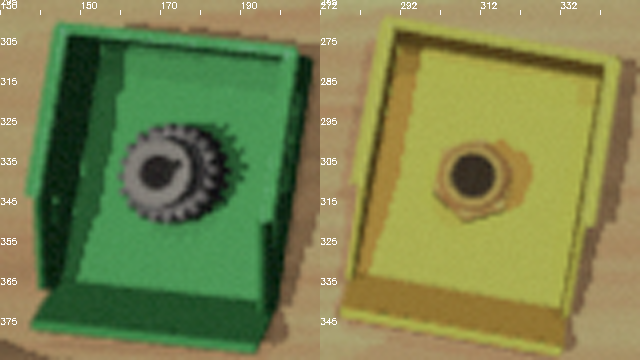

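View pics/sc1.png

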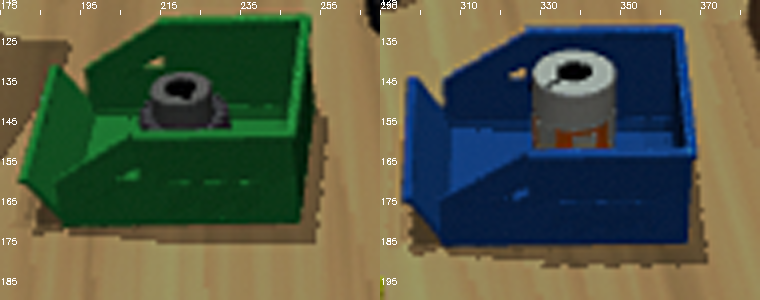

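View pics/sc2.png

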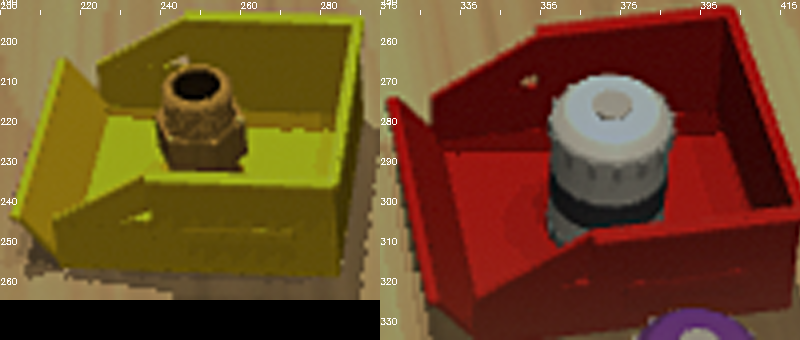

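View pics/tray.png

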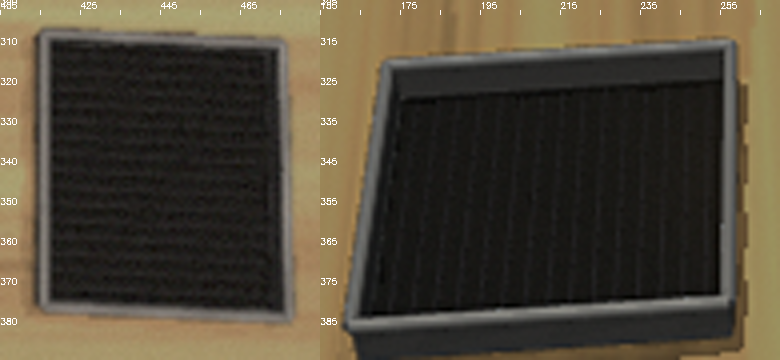

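Crops show: coupling in blue, top ring (216,214) top view; filter in red, spot (410,213): white with a dark band, unlike the pink (424,161) and purple (464,213) canisters and the grey jar (252,140). The toothed pinion is in green (169,338), and the brass hex nipple is in yellow (310,308). Next: triangulate the parts and fit bin poses from the corners I read.

```bash
cat > h.py <<'E'
import numpy as np
from scipy.optimize import least_squares
from workcell import env
P={n:env.camera_params(n) for n in("side","top")}
def proj(n,X):
    p=P[n]; c=np.atleast_2d(X)@p["R"].T+p["t"]; u=c@p["camera_matrix"].T; return u[:,:2]/u[:,2:]
def tri(a,b):
    r=least_squares(lambda X:np.r_[(proj("top",X)[0]-a),(proj("side",X)[0]-b)],[500,0,50])
    return r.x,r.fun
def cr(pts,ox,oy,x0=0,f=4):
    q=np.array(pts,float); q[:,0]-=x0; return (q+.5)/f-.5+[ox,oy]
def fit(model,top,side):
    M=np.array(model,float)
    def w(p,dz=0):
        c,s=np.cos(p[2]),np.sin(p[2]); q=M.copy(); q[:,:2]=M[:,:2]@np.array([[c,s],[-s,c]])+p[:2]; q[:,2]=M[:,2]+p[3]; return q
    mt=~np.isnan(top[:,0]);ms=~np.isnan(side[:,0])
    r=least_squares(lambda p:np.r_[(proj("top",w(p))-top)[mt].ravel(),(proj("side",w(p))-side)[ms].ravel()],[500,0,0,0],x_scale=[1,1,.01,1])
    return r.x,r.fun
E
python3 - <<'E'
from h import *
np.set_printoptions(precision=1,suppress=True)
parts=dict(coupling=(cr([(144,146)],180,178)[0],cr([(574,72)],290,125,380)[0]),
 filter=(cr([(500,140)],365,178,320)[0],cr([(612,105)],315,250,380)[0]),
 pinion=(cr([(157,172)],130,295)[0],cr([(180,88)],175,115)[0]),
 nipple=(cr([(472,175)],272,265,320)[0],cr([(197,84)],200,190)[0]))
for k,(a,b) in parts.items():
    X,f=tri(a,b); print(k,X,"res",f)
N=np.nan
m=[(65,58,60),(65,-58,60),(-82,58,30),(-82,-58,30)]
bins=dict(blue=(cr([(55,28),(284,52),(30,318),(246,342)],180,178),cr([(682,27),(694,152),(410,76),(405,197)],290,125,380)),
green=(cr([(62,25),(298,50),(32,328),(256,352)],130,295),cr([(306,17),(293,133),(52,67),(22,181)],175,115)),
yellow=(cr([(388,20),(621,60),(342,318),(566,350)],272,265,320),cr([(362,15),(336,184),(62,60),(12,215)],200,190)),
red=(cr([(364,30),(594,24),(380,322),(596,315)],365,178,320),cr([(735,8),(N,N),(388,98),(435,303)],315,250,380)))
for k,(a,b) in bins.items():
    x,f=fit(m,a,b); print(k,x[:2],"yaw",np.degrees(x[2]),"dz",x[3],"res",f)
x,f=fit([(70,63,22),(70,-63,22),(-70,-63,22),(-70,63,22)],cr([(40,30),(286,42),(291,320),(38,314)],405,300),cr([(736,42),(734,300),(346,325),(385,63)],155,305,320))
print("tray",x[:2],np.degrees(x[2]),x[3],f)
E
```

```text
coupling [631.9 200.5  71.8] res [ 0.   0.2  0.2 -0.1]
filter [ 634.6 -202.3   77.1] res [ 0.   0.6  0.4 -0.1]
pinion [379.4 286.2  53.2] res [ 0.   0.4  0.5 -0.1]
nipple [438.2   3.7  65.5] res [ 0.   0.3  0.3 -0.1]
blue [625.3 197.9] yaw -6.216102304382624 dz 4.833630405440792 res [ 1.7  1.3 -1.4  1.2  0.  -0.9  0.2 -0.9 -0.6 -0.2 -0.4 -1.   0.8 -0.2
  0.7  0.3]
green [380.1 283.5] yaw -5.895840479372087 dz 3.7904247515630587 res [ 0.7  1.  -1.4  0.9  0.1 -0.6  1.1 -0.3  0.2  0.  -0.7 -0.5  1.1 -0.3
  0.3  0.1]
yellow [442.2  -1.4] yaw -9.59392921482505 dz 4.8100553732051 res [ 1.1  0.7 -1.1  0.3  0.3 -1.3  0.3  0.6 -0.9  0.8 -0.6 -1.4  0.4 -0.4
  1.1  0.6]
red [ 634.4 -198.7] yaw 2.041640410841694 dz 3.398717766377264 res [ 1.7  1.2 -1.4  1.1 -0.  -1.2  0.5 -1.2 -1.2  0.2  1.2 -0.5 -0.1 -0.3]
tray [ 371.2 -277.2] -2.2460157914388463 1.9211435255147846 [ 0.5  0.9 -0.7  0.5 -0.2  0.2  1.1 -1.  -0.8 -0.2 -0.7  0.1  1.  -0.1
  0.8 -0.3]
```

```bash
cat > go.py <<'E'
import sys,numpy as np
from scipy.spatial.transform import Rotation as Ro
from workcell import env
def main(a):
    s=env.state(); R=Ro.from_euler('xyz',s["ee_rot"],degrees=True)
    d=R.inv().apply(np.array(a[:3])-s["ee_pos"])/500
    out="t=%.2f ee=%s rot=%s f=%s w=%.1f"%(s["time_s"],np.round(s["ee_pos"],1),np.round(s["ee_rot"],1),np.round(s["force"],1),s["gripper_width"])
    print(out); t=(s["ee_rot"][2]-a[3]); t=(t+180)%360-180
    print("shares",np.round(d,4),"turn",round(t/45,3),"dist",round(float(np.linalg.norm(d)*500)))
main([float(v) for v in sys.argv[1:]])
E
python3 go.py 379.4 286 150 84
python3 - <<'E'
import cv2
t=cv2.imread("pics/top0.png")
a=cv2.resize(t[285:330,290:335],None,fx=12,fy=12,interpolation=cv2.INTER_CUBIC)
cv2.imwrite("pics/nip.png",cv2.convertScaleAbs(a,alpha=1.4))
E
```

```text
t=0.10 ee=[185.5 543.8 213.2] rot=[-179.9   -0.   161.2] f=[ 0.  -0.4  0.6] w=91.2
shares [-0.5335 -0.3625  0.127 ] turn 1.715 dist 329
```

View pics/nip.png

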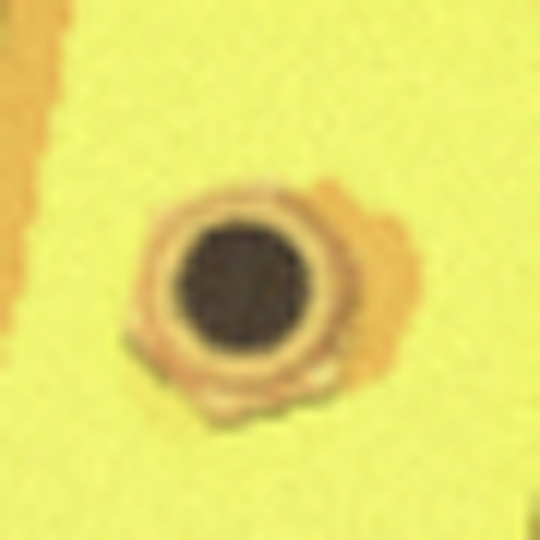

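The hexagon's visible lower edge runs at about -15° in the image, so its flats are square to a jaw axis at about +15° world, giving tool yaw 105°. First I move over the green bin.

Request:
arm_command --pt "0.15 -0.05 -0.034 0 0.15" --pt "0.15 -0.12 -0.082 0 0.3" --pt "0.15 -0.19 -0.13 0 0.46" --pt "0.15 -0.27 -0.18 0 0.62" --pt "0.15 -0.34 -0.23 0 0.78" --pt "0.15 -0.42 -0.285 0 0.9" --pt "0.15 -0.49 -0.333 0 1.0" --pt "0.15 -0.5335 -0.3625 0 1.0" --squeeze 30

```text
time_s: 0.77
ee_pos: [379.6, 284.7, 213.3]
ee_rot: [-179.9, 0.1, 116.0]
force: [0.8, 1.2, 0.6]
gripper_width: 77.6
```

```bash
python3 go.py 379.4 286 120 84
```

```text
t=0.77 ee=[379.6 284.7 213.3] rot=[-1.799e+02  1.000e-01  1.160e+02] f=[0.8 1.2 0.6] w=77.6
shares [0.0027 0.001  0.1866] turn 0.712 dist 93
```

Request:
arm_command --pt "0.17 0.001 0 0.03 0.15" --pt "0.17 0.0027 0.001 0.07 0.3" --pt "0.17 0.0027 0.001 0.12 0.45" --pt "0.17 0.0027 0.001 0.16 0.6" --pt "0.17 0.0027 0.001 0.1866 0.712" --pt "0.17 0.0027 0.001 0.1866 0.712"

```text
time_s: 1.27
ee_pos: [377.4, 284.4, 117.1]
ee_rot: [-179.7, 0.4, 83.9]
force: [-0.0, 0.6, -0.0]
gripper_width: 76.0
```

```bash
python3 go.py 379.4 286 11 84
python3 - <<'E'
from h import *
import cv2
s=env.state()
for n in("side","top"):
    im=np.ascontiguousarray(env.grab_frame(n)[:,:,::-1]); 
    z=s["ee_pos"]; 
    u=proj(n,z)[0]; print(n,u)
    x,y=int(u[0])-50,int(u[1])-50; c=cv2.resize(im[max(y,0):y+110,max(x,0):x+100],None,fx=5,fy=5,interpolation=cv2.INTER_CUBIC)
    cv2.circle(c,(int((u[0]-max(x,0))*5),int((u[1]-max(y,0))*5)),4,(255,0,255),1)
    cv2.imwrite(f"pics/{n}1.png",c)
E
```

```text
t=1.27 ee=[377.4 284.4 117.1] rot=[-179.7    0.4   83.9] f=[-0.   0.6 -0. ] w=76.0
shares [0.005  0.0049 0.2121] turn -0.002 dist 106
side [215.67698768 111.68472138]
top [159.7679577  338.52074504]
```

View pics/side1.png

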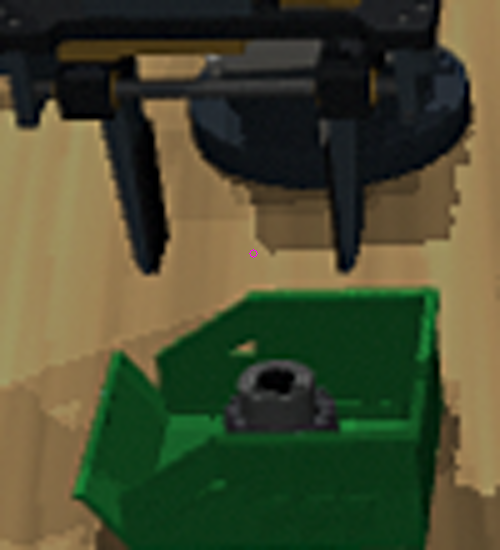

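View pics/top1.png

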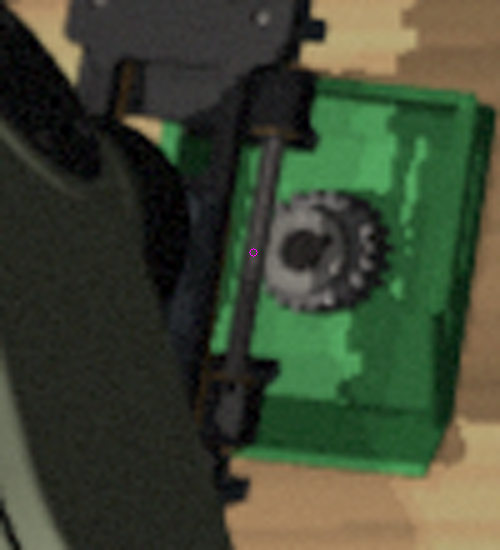

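Fingertips straddle the pinion in the side view (bottoms at 150,270 and 347,270 in the crop), about where predicted. Descending.

Request:
arm_command --pt "0.17 0.002 0.003 0.03 0" --pt "0.17 0.005 0.005 0.07 0" --pt "0.17 0.005 0.005 0.11 0" --pt "0.17 0.005 0.005 0.15 0" --pt "0.17 0.005 0.005 0.18 0" --pt "0.17 0.005 0.005 0.2 0" --pt "0.17 0.005 0.005 0.206 0" --pt "0.17 0.005 0.005 0.206 0"

```text
time_s: 2.03
ee_pos: [382.2, 288.2, 17.2]
ee_rot: [-179.9, 0.1, 84.2]
force: [0.3, 0.5, 0.5]
gripper_width: 75.9
```

```bash
python3 go.py 380 286 11 84
```

```text
t=2.03 ee=[382.2 288.2  17.2] rot=[-1.799e+02  1.000e-01  8.420e+01] f=[0.3 0.5 0.5] w=75.9
shares [-0.0049 -0.0039  0.0124] turn 0.004 dist 7
```

Request:
arm_command --pt "0.17 -0.004 -0.003 0.008 0" --pt "0.17 -0.004 -0.003 0.012 0" --pt "0.25 -0.004 -0.003 0.012 0" --pt "0.32 -0.004 -0.003 0.012 0" --pt "0.4 -0.004 -0.003 0.012 0" --pt "0.5 -0.004 -0.003 0.012 0" --pt "0.6 -0.004 -0.003 0.012 0" --pt "0.6 -0.004 -0.003 0.012 0" --squeeze 35

```text
time_s: 2.7
ee_pos: [380.3, 286.4, 11.4]
ee_rot: [-179.9, 0.1, 84.2]
force: [-1.9, 0.0, 3.4]
gripper_width: 49.1
```

```bash
python3 go.py 380 286 140 84
```

```text
t=2.70 ee=[380.3 286.4  11.4] rot=[-1.799e+02  1.000e-01  8.420e+01] f=[-1.9  0.   3.4] w=49.1
shares [-0.0015 -0.0008 -0.2572] turn 0.004 dist 129
```

Request:
arm_command --pt "0.6 0 0 0 0" --pt "0.6 0 0 -0.015 0" --pt "0.6 0 0 -0.05 0" --pt "0.6 0 0 -0.1 0" --pt "0.6 0 0 -0.15 0" --pt "0.6 0 0 -0.2 0" --pt "0.6 0 0 -0.23 0" --pt "0.6 0 0 -0.24 0"

```text
time_s: 3.37
ee_pos: [381.6, 287.4, 134.0]
ee_rot: [179.9, -0.1, 84.2]
force: [0.6, -0.3, -3.1]
gripper_width: 49.7
```

```bash
python3 go.py 371.2 -277 135 84
```

```text
t=3.37 ee=[381.6 287.4 134. ] rot=[ 1.799e+02 -1.000e-01  8.420e+01] f=[ 0.6 -0.3 -3.1] w=49.7
shares [-1.1251  0.0934 -0.0029] turn 0.004 dist 564
```

Request:
arm_command --pt "0.6 -0.02 0.001 0 0" --pt "0.6 -0.07 0.005 0 0" --pt "0.6 -0.14 0.01 0 0" --pt "0.6 -0.21 0.017 0 0" --pt "0.6 -0.28 0.023 0 0" --pt "0.6 -0.35 0.03 0 0" --pt "0.6 -0.41 0.035 0 0" --pt "0.6 -0.45 0.038 0 0"

```text
time_s: 4.03
ee_pos: [375.4, 58.5, 132.4]
ee_rot: [-179.9, 0.1, 84.1]
force: [0.4, 0.5, -3.7]
gripper_width: 49.0
```

```bash
python3 go.py 371.2 -277 135 84
```

```text
t=4.03 ee=[375.4  58.5 132.4] rot=[-1.799e+02  1.000e-01  8.410e+01] f=[ 0.4  0.5 -3.7] w=49.0
shares [-0.6683  0.0602 -0.0046] turn 0.003 dist 336
```

Request:
arm_command --pt "0.6 -0.05 0.005 -0.004 0" --pt "0.6 -0.12 0.01 -0.004 0" --pt "0.6 -0.2 0.018 -0.004 0" --pt "0.6 -0.28 0.025 -0.004 0" --pt "0.6 -0.36 0.033 -0.004 0" --pt "0.6 -0.44 0.04 -0.004 0" --pt "0.6 -0.51 0.046 -0.004 0" --pt "0.6 -0.56 0.05 -0.004 0"

```text
time_s: 4.7
ee_pos: [369.8, -225.4, 133.3]
ee_rot: [-179.8, 0.1, 84.0]
force: [0.2, 0.6, -3.5]
gripper_width: 48.9
```

```bash
python3 go.py 371.2 -277 135 84
```

```text
t=4.70 ee=[ 369.8 -225.4  133.3] rot=[-1.798e+02  1.000e-01  8.400e+01] f=[ 0.2  0.6 -3.5] w=48.9
shares [-0.1023  0.0136 -0.0033] turn 0.0 dist 52
```

Request:
arm_command --pt "0.6 -0.04 0.006 0.005 0" --pt "0.6 -0.08 0.01 0.02 0" --pt "0.6 -0.1023 0.0136 0.05 0" --pt "0.6 -0.1023 0.0136 0.085 0" --pt "0.6 -0.1023 0.0136 0.12 0" --pt "0.6 -0.1023 0.0136 0.145 0" --pt "0.6 -0.1023 0.0136 0.155 0" --pt "0.6 -0.1023 0.0136 0.155 0"

```text
time_s: 5.37
ee_pos: [368.8, -276.0, 53.8]
ee_rot: [-179.5, -0.1, 84.0]
force: [-0.3, -0.6, -4.5]
gripper_width: 49.4
```

```bash
python3 go.py 371.2 -277 14 84
```

```text
t=5.37 ee=[ 368.8 -276.    53.8] rot=[-1.795e+02 -1.000e-01  8.400e+01] f=[-0.3 -0.6 -4.5] w=49.4
shares [-0.0017  0.0056  0.0796] turn 0.0 dist 40
```

Request:
arm_command --pt "0.6 -0.001 0.003 0.012 0" --pt "0.6 -0.0017 0.0056 0.03 0" --pt "0.6 -0.0017 0.0056 0.048 0" --pt "0.6 -0.0017 0.0056 0.062 0" --pt "0.6 -0.0017 0.0056 0.07 0" --pt "0.6 -0.0017 0.0056 0.073 0" --pt "0.6 -0.0017 0.0056 0.073 0"

```text
time_s: 5.95
ee_pos: [371.1, -276.9, 16.9]
ee_rot: [-179.5, -0.1, 84.0]
force: [1.0, 0.8, -2.6]
gripper_width: 48.9
```

```bash
python3 go.py 371.2 -277 13.4 84
```

```text
t=5.95 ee=[ 371.1 -276.9   16.9] rot=[-1.795e+02 -1.000e-01  8.400e+01] f=[ 1.   0.8 -2.6] w=48.9
shares [-0.0002  0.0004  0.007 ] turn 0.0 dist 4
```

Request:
arm_command --pt "0.6 0 0 0.004 0" --pt "0.6 0 0 0.007 0" --pt "0.6 0 0 0.007 0" --pt "0.6 0 0 0.007 0"

```text
time_s: 6.28
ee_pos: [371.2, -277.0, 13.6]
ee_rot: [-179.5, -0.1, 84.0]
force: [0.5, 0.0, -3.2]
gripper_width: 49.0
```

```bash
python3 go.py 371.2 -277 13.4 84
```

```text
t=6.28 ee=[ 371.2 -277.    13.6] rot=[-1.795e+02 -1.000e-01  8.400e+01] f=[ 0.5  0.  -3.2] w=49.0
shares [ 0.     -0.      0.0004] turn 0.0 dist 0
```

Request:
arm_command --pt "0.6 0 0 0.001 0" --pt "0.6 0 0 0.002 0" --pt "0.6 0 0 0.002 0"

```text
time_s: 6.53
ee_pos: [371.2, -277.0, 13.5]
ee_rot: [-179.5, -0.1, 84.0]
force: [-1.7, 1.0, 5.5]
gripper_width: 49.1
```

In contact now (force up from -3 N to +5.5 N). Releasing.

Request:
arm_command --pt "0.5 0 0 0 0" --pt "0.42 0 0 0 0" --pt "0.35 0 0 0 0" --pt "0.25 0 0 0 0" --pt "0.17 0 0 0 0" --pt "0.17 0 0 0 0" --pt "0.17 0 0 0 0" --pt "0.17 0 0 -0.01 0"

```text
time_s: 7.2
ee_pos: [370.8, -276.6, 18.0]
ee_rot: [-179.4, -0.1, 84.0]
force: [-0.5, -1.3, 0.8]
gripper_width: 75.8
```

```bash
python3 go.py 371.2 -277 140 84
```

```text
t=7.20 ee=[ 370.8 -276.6   18. ] rot=[-1.794e+02 -1.000e-01  8.400e+01] f=[-0.5 -1.3  0.8] w=75.8
shares [-1.000e-04 -1.500e-03 -2.441e-01] turn 0.0 dist 122
```

Request:
arm_command --pt "0.17 0 0 -0.06 0" --pt "0.17 0 0 -0.13 0" --pt "0.17 0.02 0.01 -0.2 0" --pt "0.17 0.08 0.035 -0.24 0" --pt "0.17 0.15 0.065 -0.244 0" --pt "0.17 0.22 0.095 -0.244 0" --pt "0.17 0.29 0.125 -0.244 0" --pt "0.17 0.36 0.155 -0.244 0"

```text
time_s: 7.87
ee_pos: [468.4, -104.5, 140.5]
ee_rot: [-179.5, -0.1, 84.0]
force: [-0.3, -0.2, 0.9]
gripper_width: 75.4
```

```bash
python3 go.py 632 200.5 130 84;  python3 - <<'E'
from h import *
import cv2
im=np.ascontiguousarray(env.grab_frame("side")[:,:,::-1]); cv2.imwrite("pics/s2.png",cv2.resize(im[290:400,150:290],None,fx=5,fy=5,interpolation=cv2.INTER_CUBIC))
E
```

```text
t=7.87 ee=[ 468.4 -104.5  140.5] rot=[-1.795e+02 -1.000e-01  8.400e+01] f=[-0.3 -0.2  0.9] w=75.4
shares [0.641  0.2617 0.0201] turn -0.0 dist 346
```

View pics/s2.png

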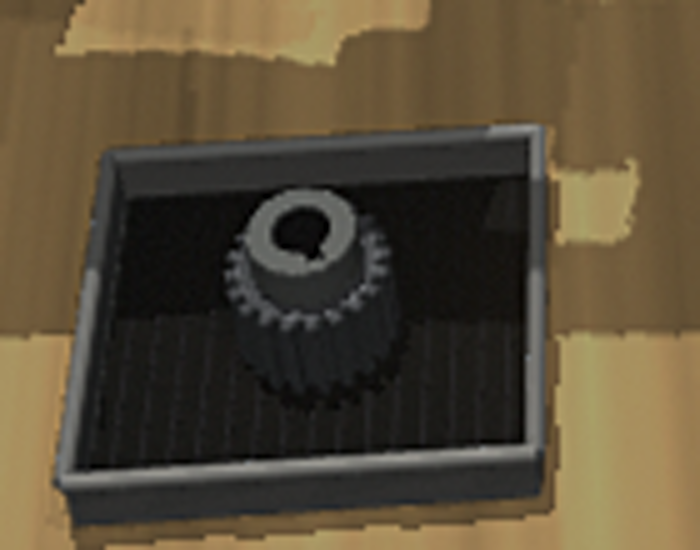

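The pinion stands upright in the middle of the tray (boss at crop 302,230). On to the blue bin.

Request:
arm_command --pt "0.17 0.06 0.025 0 0" --pt "0.17 0.13 0.053 0 0" --pt "0.17 0.2 0.082 0 0" --pt "0.17 0.27 0.11 0 0" --pt "0.17 0.34 0.139 0 0" --pt "0.17 0.41 0.167 0 0" --pt "0.17 0.48 0.196 0 0" --pt "0.17 0.54 0.22 0 0"

```text
time_s: 8.58
ee_pos: [609.6, 160.2, 141.9]
ee_rot: [-179.7, -0.4, 84.2]
force: [-0.1, 0.8, 0.5]
gripper_width: 75.8
```

```bash
python3 go.py 632 200.5 130 84
```

```text
t=8.58 ee=[609.6 160.2 141.9] rot=[-179.7   -0.4   84.2] f=[-0.1  0.8  0.5] w=75.8
shares [0.0845 0.0366 0.0242] turn 0.005 dist 48
```

Request:
arm_command --pt "0.28 0.04 0.018 0 0" --pt "0.28 0.075 0.033 0.005 0" --pt "0.28 0.0845 0.0366 0.02 0" --pt "0.28 0.0845 0.0366 0.04 0" --pt "0.28 0.0845 0.0366 0.06 0" --pt "0.28 0.0845 0.0366 0.08 0" --pt "0.28 0.0845 0.0366 0.09 0" --pt "0.28 0.0845 0.0366 0.09 0"

```text
time_s: 9.25
ee_pos: [630.4, 199.3, 95.2]
ee_rot: [-179.5, -0.3, 84.1]
force: [0.1, -0.5, 0.0]
gripper_width: 65.7
```

```bash
python3 go.py 632 200.5 18 84
python3 - <<'E'
from h import *
import cv2
im=np.ascontiguousarray(env.grab_frame("side")[:,:,::-1]); cv2.imwrite("pics/s3.png",cv2.resize(im[90:200,270:390],None,fx=5,fy=5,interpolation=cv2.INTER_CUBIC))
E
```

```text
t=9.25 ee=[630.4 199.3  95.2] rot=[-179.5   -0.3   84.1] f=[ 0.1 -0.5  0. ] w=65.7
shares [0.0018 0.0043 0.1543] turn 0.003 dist 77
```

View pics/s3.png

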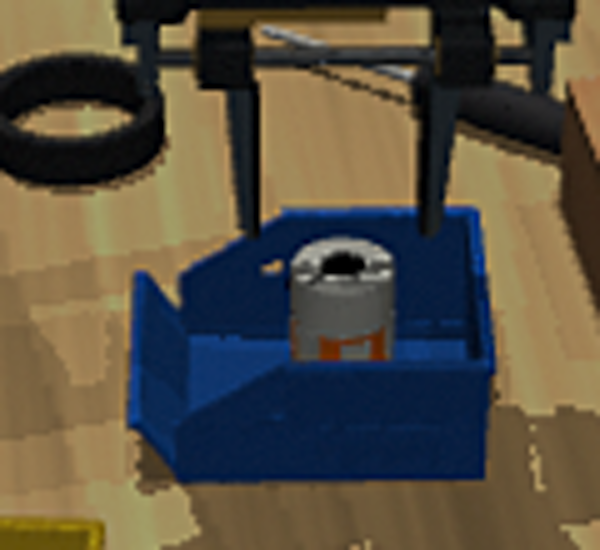

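Tips at crop 250 and 430 are centred on the coupling (343). Descending; I'll close on the next call.

Request:
arm_command --pt "0.28 0.001 0.002 0.02 0" --pt "0.28 0.0018 0.004 0.05 0" --pt "0.28 0.0018 0.004 0.085 0" --pt "0.28 0.0018 0.004 0.115 0" --pt "0.28 0.0018 0.004 0.138 0" --pt "0.28 0.0018 0.004 0.148 0" --pt "0.28 0.0018 0.004 0.15 0" --pt "0.28 0.0018 0.004 0.15 0"

```text
time_s: 9.97
ee_pos: [633.0, 200.9, 21.3]
ee_rot: [-179.6, -0.4, 84.1]
force: [0.1, 1.0, -0.2]
gripper_width: 65.5
```

```bash
python3 go.py 632 200.5 18 84
```

```text
t=9.97 ee=[633.  200.9  21.3] rot=[-179.6   -0.4   84.1] f=[ 0.1  1.  -0.2] w=65.5
shares [-0.0011 -0.0018  0.0067] turn 0.003 dist 4
```

Request:
arm_command --pt "0.28 -0.001 0 0.005 0" --pt "0.32 -0.001 0 0.007 0" --pt "0.38 -0.001 0 0.007 0" --pt "0.45 -0.001 0 0.007 0" --pt "0.52 -0.001 0 0.007 0" --pt "0.6 -0.001 0 0.007 0" --pt "0.65 -0.001 0 0.007 0" --pt "0.65 -0.001 0 0.007 0"

```text
time_s: 10.63
ee_pos: [633.0, 200.5, 18.2]
ee_rot: [-179.6, -0.4, 84.1]
force: [-1.1, 0.3, 2.0]
gripper_width: 43.8
```

```bash
python3 go.py 632 200.5 140 84
```

```text
t=10.63 ee=[633.  200.5  18.2] rot=[-179.6   -0.4   84.1] f=[-1.1  0.3  2. ] w=43.8
shares [ 0.0014 -0.0036 -0.2436] turn 0.003 dist 122
```

Request:
arm_command --pt "0.65 0 0 -0.01 0" --pt "0.65 0 0 -0.04 0" --pt "0.65 0 0 -0.09 0" --pt "0.65 0 0 -0.15 0" --pt "0.65 0 0 -0.21 0" --pt "0.65 0.002 -0.01 -0.24 0" --pt "0.65 0.01 -0.04 -0.245 0" --pt "0.65 0.02 -0.09 -0.245 0"

```text
time_s: 11.3
ee_pos: [592.2, 214.1, 142.7]
ee_rot: [-179.9, -0.5, 84.1]
force: [0.2, 0.6, -2.0]
gripper_width: 43.5
```

```bash
python3 go.py 380.1 283.5 135 84
```

```text
t=11.30 ee=[592.2 214.1 142.7] rot=[-179.9   -0.5   84.1] f=[ 0.2  0.6 -2. ] w=43.5
shares [ 0.094  -0.4363  0.0168] turn 0.001 dist 223
```

Request:
arm_command --pt "0.65 0.012 -0.05 0 0" --pt "0.65 0.026 -0.12 0 0" --pt "0.65 0.043 -0.2 0 0" --pt "0.65 0.06 -0.28 0.005 0" --pt "0.65 0.076 -0.35 0.01 0" --pt "0.65 0.087 -0.405 0.0168 0" --pt "0.65 0.094 -0.432 0.0168 0" --pt "0.65 0.094 -0.4363 0.0168 0"

```text
time_s: 11.97
ee_pos: [377.5, 283.7, 134.9]
ee_rot: [-179.8, -0.4, 84.2]
force: [0.5, -0.4, -2.8]
gripper_width: 43.3
```

```bash
python3 go.py 380.1 283.5 60 84
```

```text
t=11.97 ee=[377.5 283.7 134.9] rot=[-179.8   -0.4   84.2] f=[ 0.5 -0.4 -2.8] w=43.3
shares [-0.0011  0.0056  0.1498] turn 0.004 dist 75
```

Request:
arm_command --pt "0.65 0 0.002 0.02 0" --pt "0.65 -0.001 0.004 0.055 0" --pt "0.65 -0.001 0.004 0.095 0" --pt "0.65 -0.001 0.004 0.135 0" --pt "0.65 -0.001 0.004 0.17 0" --pt "0.65 -0.001 0.004 0.195 0" --pt "0.65 -0.001 0.004 0.21 0" --pt "0.65 -0.001 0.004 0.215 0"

```text
time_s: 12.63
ee_pos: [379.8, 283.2, 25.8]
ee_rot: [-179.7, -0.3, 84.1]
force: [0.3, 0.1, -2.5]
gripper_width: 43.6
```

```bash
python3 go.py 380.1 283.5 18.2 84
```

```text
t=12.63 ee=[379.8 283.2  25.8] rot=[-179.7   -0.3   84.1] f=[ 0.3  0.1 -2.5] w=43.6
shares [0.0005 0.0005 0.0152] turn 0.003 dist 8
```

Request:
arm_command --pt "0.65 0 0 0.005 0" --pt "0.65 0 0 0.01 0" --pt "0.65 0 0 0.013 0" --pt "0.65 0 0 0.015 0" --pt "0.65 0 0 0.016 0" --pt "0.65 0 0 0.016 0"

```text
time_s: 13.13
ee_pos: [380.0, 283.5, 18.1]
ee_rot: [-179.8, -0.4, 84.1]
force: [-0.4, -0.4, -1.9]
gripper_width: 43.5
```

Request:
arm_command --pt "0.65 0 0 0.001 0" --pt "0.65 0 0 0.002 0" --pt "0.65 0 0 0.002 0"

```text
time_s: 13.38
ee_pos: [380.1, 283.5, 18.0]
ee_rot: [-179.8, -0.4, 84.2]
force: [-2.2, -1.3, 6.0]
gripper_width: 43.4
```

Contact. I'll release and rise; the opening is limited to 66 mm so the fingers stay clear of the walls.

Request:
arm_command --pt "0.5 0 0 0 0" --pt "0.45 0 0 0 0" --pt "0.4 0 0 0 0" --pt "0.32 0 0 0 0" --pt "0.25 0 0 0 0" --pt "0.25 0 0 -0.01 0" --pt "0.25 0 0 -0.05 0" --pt "0.25 0 0 -0.11 0"

```text
time_s: 14.05
ee_pos: [378.5, 281.9, 71.9]
ee_rot: [-179.5, -0.2, 84.2]
force: [0.5, 0.4, 0.5]
gripper_width: 68.3
```

```bash
python3 go.py 438.2 3.7 135 105
```

```text
t=14.05 ee=[378.5 281.9  71.9] rot=[-179.5   -0.2   84.2] f=[0.5 0.4 0.5] w=68.3
shares [-0.541   0.1745 -0.1292] turn -0.463 dist 291
```

Request:
arm_command --pt "0.25 0 0 -0.07 0" --pt "0.25 -0.02 0.006 -0.12 0" --pt "0.25 -0.08 0.026 -0.129 -0.08" --pt "0.25 -0.15 0.048 -0.129 -0.2" --pt "0.25 -0.22 0.071 -0.129 -0.3" --pt "0.25 -0.29 0.094 -0.129 -0.4" --pt "0.25 -0.36 0.116 -0.129 -0.463" --pt "0.25 -0.43 0.139 -0.129 -0.463"

```text
time_s: 14.72
ee_pos: [426.1, 59.0, 135.6]
ee_rot: [-179.7, -0.3, 105.1]
force: [0.4, 1.0, 0.5]
gripper_width: 68.1
```

```bash
python3 go.py 438.2 3.7 110 105
python3 - <<'E'
from h import *
import cv2
im=np.ascontiguousarray(env.grab_frame("side")[:,:,::-1]); cv2.imwrite("pics/s4.png",cv2.resize(im[100:270,170:310],None,fx=3,fy=3,interpolation=cv2.INTER_CUBIC))
E
```

```text
t=14.72 ee=[426.1  59.  135.6] rot=[-179.7   -0.3  105.1] f=[0.4 1.  0.5] w=68.1
shares [-0.1134 -0.0053  0.0507] turn 0.002 dist 62
```

View pics/s4.png

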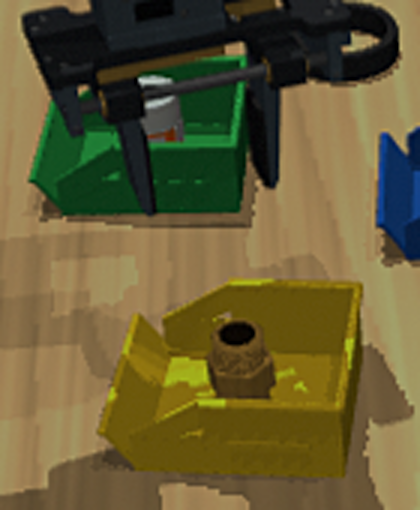

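Run:
```python
import cv2
s=cv2.imread("pics/side0.png")
a=cv2.resize(s[200:240,230:270],None,fx=14,fy=14,interpolation=cv2.INTER_CUBIC)
cv2.imwrite("pics/nip2.png",cv2.convertScaleAbs(a,alpha=1.8))
```

```text
(no output)
```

View pics/nip2.png

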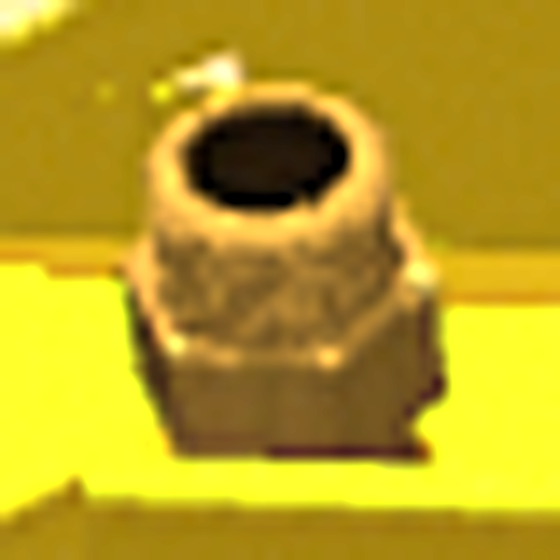

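The hex corners in this crop (175, 330 and 425 px) also give flats at about 14°, so yaw 105° is confirmed. The coupling stands upright in green.

Request:
arm_command --pt "0.3 -0.05 -0.002 0 0" --pt "0.3 -0.09 -0.004 0.01 0" --pt "0.3 -0.1134 -0.0053 0.03 0" --pt "0.3 -0.1134 -0.0053 0.06 0" --pt "0.3 -0.1134 -0.0053 0.085 0" --pt "0.3 -0.1134 -0.0053 0.1 0" --pt "0.3 -0.1134 -0.0053 0.1 0"

```text
time_s: 15.35
ee_pos: [438.1, -1.8, 84.5]
ee_rot: [-179.5, -0.1, 104.8]
force: [-0.5, 0.0, -0.6]
gripper_width: 64.0
```

```bash
python3 go.py 438.2 3.7 16 105
python3 - <<'E'
from h import *
import cv2
im=np.ascontiguousarray(env.grab_frame("side")[:,:,::-1]); cv2.imwrite("pics/s5.png",cv2.resize(im[165:270,190:310],None,fx=5,fy=5,interpolation=cv2.INTER_CUBIC))
E
```

```text
t=15.35 ee=[438.1  -1.8  84.5] rot=[-1.795e+02 -1.000e-01  1.048e+02] f=[-0.5  0.  -0.6] w=64.0
shares [0.0103 0.0041 0.1369] turn -0.004 dist 69
```

View pics/s5.png

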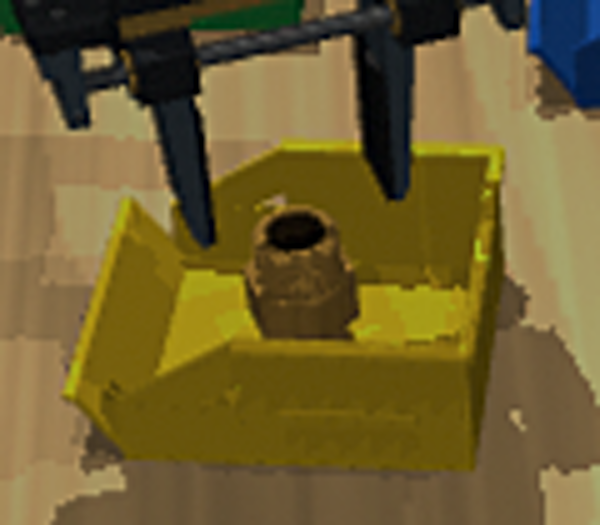

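Request:
arm_command --pt "0.3 0.004 0.002 0.01 0" --pt "0.3 0.008 0.003 0.035 0" --pt "0.3 0.008 0.003 0.07 0" --pt "0.3 0.008 0.003 0.1 0" --pt "0.3 0.008 0.003 0.12 0" --pt "0.3 0.008 0.003 0.13 0" --pt "0.3 0.008 0.003 0.13 0"

```text
time_s: 15.98
ee_pos: [438.5, 2.8, 19.8]
ee_rot: [-179.5, -0.1, 104.9]
force: [0.1, 0.3, -0.2]
gripper_width: 63.9
```

```bash
python3 go.py 438.2 3.7 16 105
```

```text
t=15.98 ee=[438.5   2.8  19.8] rot=[-1.795e+02 -1.000e-01  1.049e+02] f=[ 0.1  0.3 -0.2] w=63.9
shares [ 0.0019 -0.0001  0.0077] turn -0.003 dist 4
```

Request:
arm_command --pt "0.3 0.002 0 0.005 0" --pt "0.36 0.002 0 0.0077 0" --pt "0.42 0.002 0 0.0077 0" --pt "0.5 0.002 0 0.0077 0" --pt "0.57 0.002 0 0.0077 0" --pt "0.65 0.002 0 0.0077 0" --pt "0.7 0.002 0 0.0077 0" --pt "0.7 0.002 0 0.0077 0"

```text
time_s: 16.65
ee_pos: [438.4, 3.8, 16.3]
ee_rot: [-179.6, -0.1, 104.9]
force: [-0.5, 1.0, 3.0]
gripper_width: 37.6
```

```bash
python3 go.py 625.3 197.9 140 105
```

```text
t=16.65 ee=[438.4   3.8  16.3] rot=[-1.796e+02 -1.000e-01  1.049e+02] f=[-0.5  1.   3. ] w=37.6
shares [ 0.2796  0.459  -0.2506] turn -0.003 dist 297
```

Width 37.6 mm, so the jaws are on the flats. Lifting.

Request:
arm_command --pt "0.7 0 0 -0.01 0" --pt "0.7 0 0 -0.04 0" --pt "0.7 0 0 -0.09 0" --pt "0.7 0 0 -0.15 0" --pt "0.7 0 0 -0.21 0" --pt "0.7 0.006 0.01 -0.245 0" --pt "0.7 0.02 0.035 -0.2506 0" --pt "0.7 0.045 0.075 -0.2506 0"

```text
time_s: 17.32
ee_pos: [469.7, 34.6, 143.1]
ee_rot: [-179.7, -0.0, 104.8]
force: [-0.4, 0.1, -2.0]
gripper_width: 38.0
```

```bash
python3 go.py 625.3 197.9 138 105
```

```text
t=17.32 ee=[469.7  34.6 143.1] rot=[-179.7   -0.   104.8] f=[-0.4  0.1 -2. ] w=38.0
shares [0.2364 0.3842 0.0082] turn -0.005 dist 226
```

Request:
arm_command --pt "0.7 0.03 0.05 0 0" --pt "0.7 0.065 0.107 0 0" --pt "0.7 0.107 0.175 0 0" --pt "0.7 0.15 0.245 0.004 0" --pt "0.7 0.188 0.307 0.008 0" --pt "0.7 0.217 0.354 0.01 0" --pt "0.7 0.233 0.379 0.01 0" --pt "0.7 0.2364 0.3842 0.01 0"

```text
time_s: 17.98
ee_pos: [626.6, 200.1, 135.8]
ee_rot: [-179.7, -0.0, 104.9]
force: [-0.3, 0.2, -2.6]
gripper_width: 37.8
```

```bash
python3 go.py 625.3 197.9 23 105
```

```text
t=17.98 ee=[626.6 200.1 135.8] rot=[-179.7   -0.   104.9] f=[-0.3  0.2 -2.6] w=37.8
shares [-0.0037 -0.0023  0.2256] turn -0.003 dist 113
```

Request:
arm_command --pt "0.7 -0.002 -0.001 0.02 0" --pt "0.7 -0.003 -0.002 0.055 0" --pt "0.7 -0.003 -0.002 0.095 0" --pt "0.7 -0.003 -0.002 0.135 0" --pt "0.7 -0.003 -0.002 0.175 0" --pt "0.7 -0.003 -0.002 0.205 0" --pt "0.7 -0.003 -0.002 0.22 0" --pt "0.7 -0.003 -0.002 0.224 0"

```text
time_s: 18.65
ee_pos: [623.2, 196.8, 21.7]
ee_rot: [-179.4, -0.0, 104.8]
force: [0.1, -0.8, -3.1]
gripper_width: 37.7
```

```bash
python3 go.py 625.3 197.9 16.3 105
```

```text
t=18.65 ee=[623.2 196.8  21.7] rot=[-179.4   -0.   104.8] f=[ 0.1 -0.8 -3.1] w=37.7
shares [0.001  0.0047 0.0108] turn -0.004 dist 6
```

Request:
arm_command --pt "0.7 0.001 0.003 0.003 0" --pt "0.7 0.001 0.004 0.006 0" --pt "0.7 0.001 0.004 0.009 0" --pt "0.7 0.001 0.004 0.01 0" --pt "0.7 0.001 0.004 0.01 0"

```text
time_s: 19.07
ee_pos: [625.2, 197.9, 17.3]
ee_rot: [-179.4, -0.0, 104.8]
force: [-1.1, 0.2, -2.3]
gripper_width: 37.5
```

Request:
arm_command --pt "0.7 0 0 0.001 0" --pt "0.7 0 0 0.002 0" --pt "0.7 0 0 0.003 0" --pt "0.7 0 0 0.003 0"

```text
time_s: 19.4
ee_pos: [625.4, 198.0, 16.3]
ee_rot: [-179.5, -0.0, 104.8]
force: [-1.2, 0.4, 1.3]
gripper_width: 37.9
```

Request:
arm_command --pt "0.58 0 0 0 0" --pt "0.5 0 0 0 0" --pt "0.44 0 0 0 0" --pt "0.36 0 0 0 0" --pt "0.28 0 0 0 0" --pt "0.28 0 0 -0.01 0" --pt "0.28 0 0 -0.05 0" --pt "0.28 0 0 -0.11 0"

```text
time_s: 20.07
ee_pos: [623.8, 197.5, 69.3]
ee_rot: [-179.1, -0.0, 104.8]
force: [0.3, -0.0, -0.3]
gripper_width: 65.8
```

```bash
python3 go.py 634.6 -202.3 145 88
```

```text
t=20.07 ee=[623.8 197.5  69.3] rot=[-179.1   -0.   104.8] f=[ 0.3 -0.  -0.3] w=65.8
shares [-0.7784 -0.1864 -0.1488] turn 0.374 dist 407
```

Request:
arm_command --pt "0.23 0 0 -0.07 0" --pt "0.23 -0.02 -0.005 -0.13 0.0" --pt "0.23 -0.08 -0.019 -0.1488 0.1" --pt "0.23 -0.15 -0.036 -0.1488 0.2" --pt "0.23 -0.22 -0.053 -0.1488 0.3" --pt "0.23 -0.29 -0.07 -0.1488 0.374" --pt "0.23 -0.36 -0.087 -0.1488 0.374" --pt "0.23 -0.43 -0.104 -0.1488 0.374"

```text
time_s: 20.73
ee_pos: [629.6, -25.0, 145.0]
ee_rot: [-179.2, 0.2, 88.0]
force: [1.1, 0.4, -0.3]
gripper_width: 70.0
```

```bash
python3 go.py 634.6 -202.3 130 88
python3 - <<'E'
from h import *
import cv2
im=np.ascontiguousarray(env.grab_frame("side")[:,:,::-1]); cv2.imwrite("pics/s6.png",cv2.resize(im[100:350,170:450],None,fx=2.5,fy=2.4,interpolation=cv2.INTER_CUBIC))
E
```

```text
t=20.73 ee=[629.6 -25.  145. ] rot=[-179.2    0.2   88. ] f=[ 1.1  0.4 -0.3] w=70.0
shares [-0.3539  0.0226  0.0313] turn 0.0 dist 178
```

View pics/s6.png

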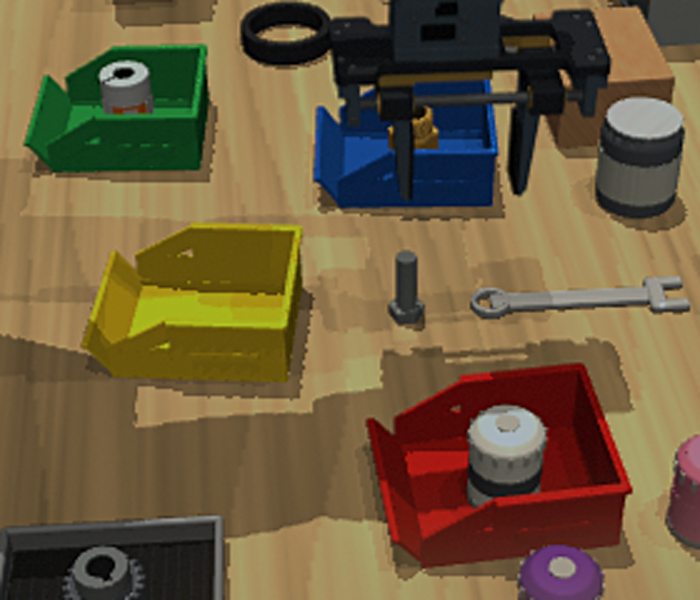

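Coupling upright in green, nipple upright in blue (420,120), yellow empty, filter in red (507,450). On to the filter.

Request:
arm_command --pt "0.23 -0.06 0.004 0 0" --pt "0.23 -0.13 0.008 0 0" --pt "0.23 -0.2 0.013 0 0" --pt "0.23 -0.27 0.017 0 0" --pt "0.23 -0.32 0.02 0.005 0" --pt "0.23 -0.35 0.0226 0.03 0" --pt "0.23 -0.354 0.0226 0.06 0" --pt "0.23 -0.354 0.0226 0.08 0"

```text
time_s: 21.45
ee_pos: [632.9, -210.1, 104.7]
ee_rot: [-179.1, 0.5, 87.7]
force: [1.0, 0.6, -0.3]
gripper_width: 69.8
```

```bash
python3 go.py 634.6 -202.3 19 88
python3 - <<'E'
from h import *
import cv2
im=np.ascontiguousarray(env.grab_frame("side")[:,:,::-1]); cv2.imwrite("pics/s7.png",cv2.resize(im[220:350,300:430],None,fx=4.5,fy=4.5,interpolation=cv2.INTER_CUBIC))
E
```

```text
t=21.45 ee=[ 632.9 -210.1  104.7] rot=[-179.1    0.5   87.7] f=[ 1.   0.6 -0.3] w=69.8
shares [0.0174 0.0055 0.1711] turn -0.006 dist 86
```

View pics/s7.png

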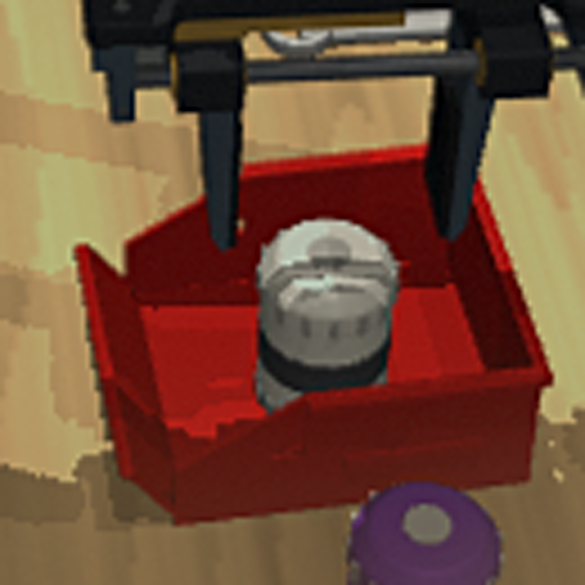

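Request:
arm_command --pt "0.23 0.008 0.002 0.01 0" --pt "0.23 0.014 0.003 0.035 0" --pt "0.23 0.014 0.003 0.07 0" --pt "0.23 0.014 0.003 0.105 0" --pt "0.23 0.014 0.003 0.135 0" --pt "0.23 0.014 0.003 0.155 0" --pt "0.23 0.014 0.003 0.164 0" --pt "0.23 0.014 0.003 0.164 0"

```text
time_s: 22.17
ee_pos: [631.5, -201.4, 19.6]
ee_rot: [-178.8, 0.4, 87.8]
force: [-0.1, -0.5, -0.4]
gripper_width: 70.3
```

```bash
python3 go.py 633 -202.3 19 88
```

```text
t=22.17 ee=[ 631.5 -201.4   19.6] rot=[-178.8    0.4   87.8] f=[-0.1 -0.5 -0.4] w=70.3
shares [-0.0017  0.0031  0.0011] turn -0.004 dist 2
```

Request:
arm_command --pt "0.25 -0.001 0.003 0 0" --pt "0.3 -0.001 0.003 0 0" --pt "0.36 -0.001 0.003 0 0" --pt "0.42 -0.001 0.003 0 0" --pt "0.5 -0.001 0.003 0 0" --pt "0.58 -0.001 0.003 0 0" --pt "0.6 -0.001 0.003 0 0" --pt "0.6 -0.001 0.003 0 0"

```text
time_s: 22.83
ee_pos: [633.9, -202.2, 20.4]
ee_rot: [-178.9, 0.4, 87.8]
force: [1.4, 1.2, 3.6]
gripper_width: 49.6
```

```bash
python3 go.py 442.2 -1.4 145 88
```

```text
t=22.83 ee=[ 633.9 -202.2   20.4] rot=[-178.9    0.4   87.8] f=[1.4 1.2 3.6] w=49.6
shares [ 0.3849 -0.4031 -0.2444] turn -0.004 dist 304
```

Filter gripped (49.6 mm) at TCP z 20.4. Lifting towards yellow.

Request:
arm_command --pt "0.6 0 0 -0.01 0" --pt "0.6 0 0 -0.04 0" --pt "0.6 0 0 -0.09 0" --pt "0.6 0 0 -0.15 0" --pt "0.6 0 0 -0.21 0" --pt "0.6 0.008 -0.008 -0.25 0" --pt "0.6 0.027 -0.028 -0.255 0" --pt "0.6 0.06 -0.063 -0.255 0"

```text
time_s: 23.5
ee_pos: [607.1, -171.4, 149.5]
ee_rot: [-179.1, 0.5, 87.8]
force: [0.3, 0.6, -3.4]
gripper_width: 49.7
```

```bash
python3 go.py 442.2 -1.4 140 85
```

```text
t=23.50 ee=[ 607.1 -171.4  149.5] rot=[-179.1    0.5   87.8] f=[ 0.3  0.6 -3.4] w=49.7
shares [ 0.3269 -0.3426  0.0217] turn 0.061 dist 237
```

Request:
arm_command --pt "0.6 0.04 -0.042 0 0" --pt "0.6 0.09 -0.094 0 0" --pt "0.6 0.145 -0.152 0 0" --pt "0.6 0.2 -0.21 0 0" --pt "0.6 0.25 -0.262 0.005 0" --pt "0.6 0.29 -0.304 0.01 0" --pt "0.6 0.318 -0.333 0.015 0" --pt "0.6 0.3269 -0.3426 0.02 0"

```text
time_s: 24.17
ee_pos: [438.2, 0.2, 140.2]
ee_rot: [-178.8, 0.5, 87.9]
force: [-0.7, 0.4, -1.6]
gripper_width: 50.1
```

```bash
python3 go.py 442.2 -1.4 26 88
```

```text
t=24.17 ee=[4.382e+02 2.000e-01 1.402e+02] rot=[-178.8    0.5   87.9] f=[-0.7  0.4 -1.6] w=50.1
shares [-0.001   0.0128  0.2282] turn -0.003 dist 114
```

Request:
arm_command --pt "0.6 -0.001 0.004 0.02 0" --pt "0.6 -0.001 0.007 0.055 0" --pt "0.6 -0.001 0.007 0.095 0" --pt "0.6 -0.001 0.007 0.135 0" --pt "0.6 -0.001 0.007 0.175 0" --pt "0.6 -0.001 0.007 0.205 0" --pt "0.6 -0.001 0.007 0.218 0" --pt "0.6 -0.001 0.007 0.22 0"

```text
time_s: 24.83
ee_pos: [438.7, -1.9, 28.4]
ee_rot: [-178.6, 0.5, 87.8]
force: [-0.4, -0.3, -2.1]
gripper_width: 49.9
```

```bash
python3 go.py 442.2 -1.4 21 88
```

```text
t=24.83 ee=[438.7  -1.9  28.4] rot=[-178.6    0.5   87.8] f=[-0.4 -0.3 -2.1] w=49.9
shares [0.0015 0.0073 0.0145] turn -0.004 dist 8
```

Request:
arm_command --pt "0.6 0.001 0.003 0.004 0" --pt "0.6 0.001 0.006 0.008 0" --pt "0.6 0.001 0.007 0.011 0" --pt "0.6 0.001 0.007 0.013 0" --pt "0.6 0.001 0.007 0.013 0"

```text
time_s: 25.25
ee_pos: [442.4, -1.6, 22.1]
ee_rot: [-178.6, 0.5, 87.8]
force: [0.7, 0.1, -2.3]
gripper_width: 50.0
```

Request:
arm_command --pt "0.6 0 0 0.002 0" --pt "0.6 0 0 0.003 0" --pt "0.6 0 0 0.004 0" --pt "0.6 0 0 0.004 0"

```text
time_s: 25.58
ee_pos: [442.5, -1.6, 20.4]
ee_rot: [-178.7, 0.5, 87.8]
force: [-1.1, 0.1, 1.2]
gripper_width: 49.6
```

Contact. Releasing.

Request:
arm_command --pt "0.42 0 0 0 0" --pt "0.38 0 0 0 0" --pt "0.32 0 0 0 0" --pt "0.25 0 0 0 0" --pt "0.2 0 0 0 0" --pt "0.2 0 0 -0.01 0" --pt "0.2 0 0 -0.05 0" --pt "0.2 0 0 -0.11 0"

```text
time_s: 26.25
ee_pos: [441.7, -1.1, 74.4]
ee_rot: [-178.3, 0.5, 87.8]
force: [1.0, 0.3, -1.0]
gripper_width: 73.0
```

```bash
python3 go.py 371.2 -277 140 88
```

```text
t=26.25 ee=[441.7  -1.1  74.4] rot=[-178.3    0.5   87.8] f=[ 1.   0.3 -1. ] w=73.0
shares [-0.5578 -0.1237 -0.1225] turn -0.004 dist 292
```

Request:
arm_command --pt "0.17 0 0 -0.07 0" --pt "0.17 -0.02 -0.004 -0.12 0" --pt "0.17 -0.08 -0.018 -0.1225 0" --pt "0.17 -0.15 -0.033 -0.1225 0" --pt "0.17 -0.22 -0.049 -0.1225 0" --pt "0.17 -0.29 -0.064 -0.1225 0" --pt "0.17 -0.36 -0.08 -0.1225 0" --pt "0.17 -0.43 -0.095 -0.1225 0"

```text
time_s: 26.92
ee_pos: [387.2, -215.2, 139.5]
ee_rot: [-178.3, 0.5, 87.9]
force: [0.2, -0.1, -0.2]
gripper_width: 75.5
```

```bash
python3 go.py 371.2 -277 110 85
python3 - <<'E'
from h import *
import cv2
im=np.ascontiguousarray(env.grab_frame("side")[:,:,::-1]); cv2.imwrite("pics/s8.png",cv2.resize(im[100:400,150:450],None,fx=2,fy=2,interpolation=cv2.INTER_CUBIC))
E
```

```text
t=26.92 ee=[ 387.2 -215.2  139.5] rot=[-178.3    0.5   87.9] f=[ 0.2 -0.1 -0.2] w=75.5
shares [-0.1242 -0.0255  0.061 ] turn 0.063 dist 70
```

View pics/s8.png

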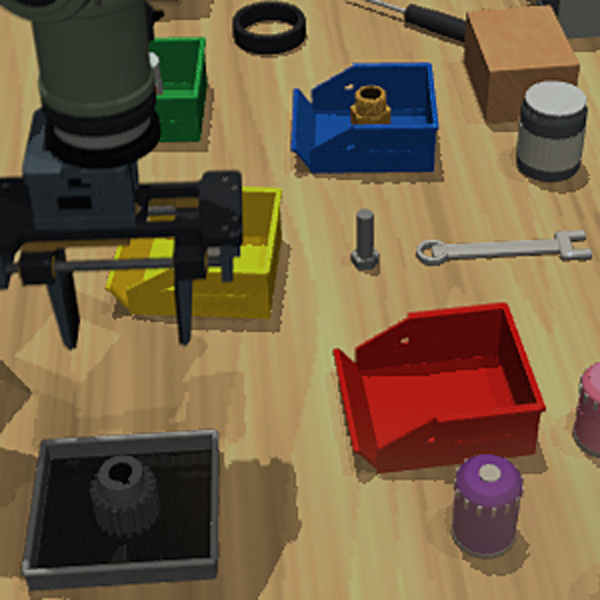

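Red is empty, the nipple is in blue and the pinion waits upright in the tray. The filter in yellow is hidden by the gripper, so I'll check it later.

Request:
arm_command --pt "0.17 -0.05 -0.012 0 0" --pt "0.17 -0.09 -0.02 0.005 0" --pt "0.17 -0.115 -0.0255 0.03 0" --pt "0.17 -0.12 -0.0255 0.07 0" --pt "0.17 -0.12 -0.0255 0.1 0" --pt "0.17 -0.12 -0.0255 0.13 0" --pt "0.17 -0.12 -0.0255 0.14 0" --pt "0.17 -0.12 -0.0255 0.14 0"

```text
time_s: 27.63
ee_pos: [368.6, -280.5, 70.2]
ee_rot: [-178.2, 0.7, 87.7]
force: [-0.6, 0.5, 0.5]
gripper_width: 75.8
```

```bash
python3 go.py 371.2 -277 13.5 88
```

```text
t=27.63 ee=[ 368.6 -280.5   70.2] rot=[-178.2    0.7   87.7] f=[-0.6  0.5  0.5] w=75.8
shares [0.0087 0.0084 0.1132] turn -0.007 dist 57
```

Request:
arm_command --pt "0.17 0.004 0.003 0.01 0" --pt "0.17 0.007 0.006 0.035 0" --pt "0.17 0.007 0.006 0.06 0" --pt "0.17 0.007 0.006 0.085 0" --pt "0.17 0.007 0.006 0.1 0" --pt "0.17 0.007 0.006 0.107 0" --pt "0.17 0.007 0.006 0.107 0"

```text
time_s: 28.22
ee_pos: [370.1, -277.6, 16.4]
ee_rot: [-178.2, 0.7, 87.7]
force: [-0.3, 0.4, -0.6]
gripper_width: 75.5
```

```bash
python3 go.py 371.2 -277 14 88
```

```text
t=28.22 ee=[ 370.1 -277.6   16.4] rot=[-178.2    0.7   87.7] f=[-0.3  0.4 -0.6] w=75.5
shares [0.0014 0.0023 0.0048] turn -0.006 dist 3
```

Request:
arm_command --pt "0.2 0.001 0.001 0.004 0" --pt "0.26 0.001 0.001 0.004 0" --pt "0.32 0.001 0.001 0.004 0" --pt "0.38 0.001 0.001 0.004 0" --pt "0.45 0.001 0.001 0.004 0" --pt "0.52 0.001 0.001 0.004 0" --pt "0.6 0.001 0.001 0.004 0" --pt "0.6 0.001 0.001 0.004 0"

```text
time_s: 28.88
ee_pos: [370.9, -277.3, 14.7]
ee_rot: [-178.2, 0.8, 87.7]
force: [0.2, -0.4, 2.1]
gripper_width: 49.5
```

```bash
python3 go.py 634.4 -198.7 145 88
```

```text
t=28.88 ee=[ 370.9 -277.3   14.7] rot=[-178.2    0.8   87.7] f=[ 0.2 -0.4  2.1] w=49.5
shares [ 0.1748  0.512  -0.2788] turn -0.007 dist 304
```

Request:
arm_command --pt "0.6 0 0 -0.01 0" --pt "0.6 0 0 -0.04 0" --pt "0.6 0 0 -0.09 0" --pt "0.6 0 0 -0.15 0" --pt "0.6 0 0 -0.21 0" --pt "0.6 0.003 0.01 -0.25 0" --pt "0.6 0.012 0.035 -0.26 0" --pt "0.6 0.026 0.075 -0.26 0"

```text
time_s: 29.55
ee_pos: [413.0, -264.5, 144.5]
ee_rot: [-178.3, 0.8, 87.6]
force: [1.0, 0.1, -3.3]
gripper_width: 49.1
```

```bash
python3 go.py 634.4 -198.7 138 88
```

```text
t=29.55 ee=[ 413.  -264.5  144.5] rot=[-178.3    0.8   87.6] f=[ 1.   0.1 -3.3] w=49.1
shares [ 0.1501  0.4371 -0.002 ] turn -0.009 dist 231
```

Request:
arm_command --pt "0.6 0.02 0.055 0 0" --pt "0.6 0.042 0.12 0 0" --pt "0.6 0.067 0.195 0 0" --pt "0.6 0.092 0.27 0 0" --pt "0.6 0.116 0.337 0 0" --pt "0.6 0.135 0.39 0 0" --pt "0.6 0.146 0.425 0 0" --pt "0.6 0.15 0.437 0 0"

```text
time_s: 30.22
ee_pos: [636.9, -196.5, 133.8]
ee_rot: [-178.2, 0.7, 87.7]
force: [0.6, -0.2, -3.9]
gripper_width: 49.2
```

```bash
python3 go.py 634.4 -198.7 20 88
```

```text
t=30.22 ee=[ 636.9 -196.5  133.8] rot=[-178.2    0.7   87.7] f=[ 0.6 -0.2 -3.9] w=49.2
shares [-0.0017  0.0024  0.2277] turn -0.006 dist 114
```

Request:
arm_command --pt "0.6 -0.001 0 0.02 0" --pt "0.6 -0.002 0.001 0.055 0" --pt "0.6 -0.002 0.001 0.095 0" --pt "0.6 -0.002 0.001 0.135 0" --pt "0.6 -0.002 0.001 0.175 0" --pt "0.6 -0.002 0.001 0.205 0" --pt "0.6 -0.002 0.001 0.218 0" --pt "0.6 -0.002 0.001 0.22 0"

```text
time_s: 30.88
ee_pos: [631.0, -198.4, 20.9]
ee_rot: [-177.9, 0.6, 87.7]
force: [-0.0, 0.4, -3.1]
gripper_width: 49.5
```

```bash
python3 go.py 634.4 -198.7 14 88
```

```text
t=30.88 ee=[ 631.  -198.4   20.9] rot=[-177.9    0.6   87.7] f=[-0.   0.4 -3.1] w=49.5
shares [-0.0001  0.0074  0.0135] turn -0.007 dist 8
```

Request:
arm_command --pt "0.6 0 0.003 0.004 0" --pt "0.6 0 0.005 0.008 0" --pt "0.6 0 0.006 0.011 0" --pt "0.6 0 0.006 0.013 0" --pt "0.6 0 0.006 0.013 0"

```text
time_s: 31.3
ee_pos: [634.0, -198.7, 14.7]
ee_rot: [-177.9, 0.7, 87.7]
force: [-0.1, -0.1, -2.9]
gripper_width: 49.2
```

Request:
arm_command --pt "0.6 0 0 0.002 0" --pt "0.6 0 0 0.003 0" --pt "0.6 0 0 0.004 0" --pt "0.6 0 0 0.004 0"

```text
time_s: 31.63
ee_pos: [634.1, -198.7, 12.9]
ee_rot: [-177.9, 0.7, 87.7]
force: [1.0, -0.0, -3.0]
gripper_width: 49.4
```

Request:
arm_command --pt "0.6 0 0 0.001 0" --pt "0.6 0 0 0.002 0" --pt "0.6 0 0 0.003 0" --pt "0.6 0 0 0.003 0"

```text
time_s: 31.97
ee_pos: [634.1, -198.7, 12.8]
ee_rot: [-178.0, 0.7, 87.7]
force: [-2.3, 1.3, 4.5]
gripper_width: 49.4
```

Contact. Releasing.

Request:
arm_command --pt "0.42 0 0 0 0" --pt "0.38 0 0 0 0" --pt "0.32 0 0 0 0" --pt "0.25 0 0 0 0" --pt "0.2 0 0 0 0" --pt "0.2 0 0 -0.01 0" --pt "0.2 0 0 -0.05 0" --pt "0.2 0 0 -0.11 0"

```text
time_s: 32.63
ee_pos: [633.9, -197.5, 65.5]
ee_rot: [-177.6, 0.6, 87.7]
force: [1.3, -0.4, 0.3]
gripper_width: 73.3
```

```bash
python3 go.py 400 -250 220 88
```

```text
t=32.63 ee=[ 633.9 -197.5   65.5] rot=[-177.6    0.6   87.7] f=[ 1.3 -0.4  0.3] w=73.3
shares [-0.1267 -0.4759 -0.2877] turn -0.007 dist 285
```

Request:
arm_command --pt "0.2 0 0 -0.07 0" --pt "0.2 0 0 -0.14 0" --pt "0.2 -0.01 -0.03 -0.21 0" --pt "0.2 -0.03 -0.1 -0.26 0" --pt "0.2 -0.06 -0.17 -0.287 0" --pt "0.2 -0.09 -0.25 -0.287 0" --pt "0.2 -0.13 -0.32 -0.287 0" --pt "0.2 -0.17 -0.39 -0.287 0"

```text
time_s: 33.3
ee_pos: [440.3, -273.6, 219.0]
ee_rot: [-177.6, 0.6, 87.8]
force: [-0.5, -1.2, 0.2]
gripper_width: 72.6
```

Request:
arm_command --pt "0.2 -0.06 -0.05 0 0" --pt "0.2 -0.12 -0.08 0 0" --pt "0.2 -0.18 -0.1 0 0" --pt "0.2 -0.22 -0.11 0 0" --pt "0.2 -0.22 -0.11 0 0" --pt "0.2 -0.22 -0.11 0 0"

```text
time_s: 33.8
ee_pos: [380.6, -381.9, 222.6]
ee_rot: [-177.7, 0.6, 87.6]
force: [-0.2, 0.9, -0.1]
gripper_width: 73.1
```

Run:
```python
import cv2,numpy as np
from workcell import env
for n in("side","top"):
    cv2.imwrite(f"pics/{n}9.png",env.grab_frame(n)[:,:,::-1])
s=env.state(); print(s["time_s"],s["ee_pos"],s["force"])
```

```text
33.9 [ 381.23478338 -380.54585706  222.48277467] [-0.74180438 -0.64312004  0.62753081]
```

View pics/side9.png

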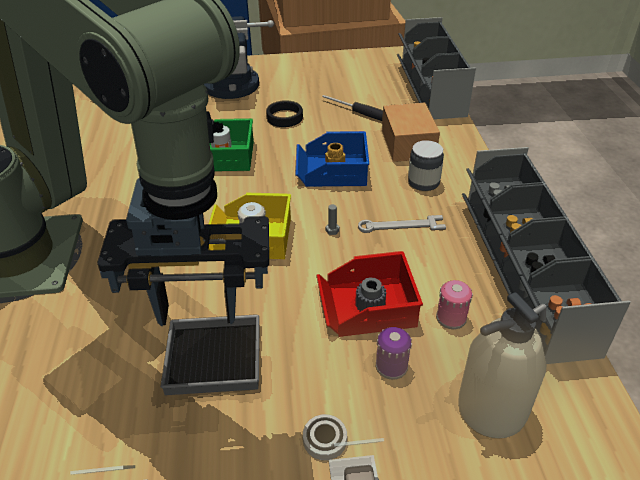

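View pics/top9.png

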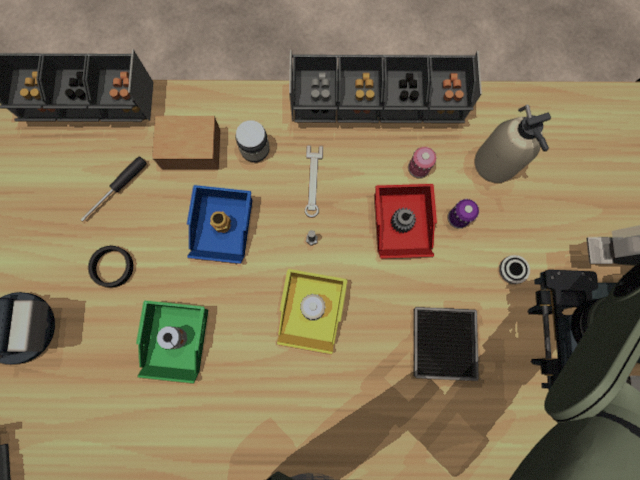

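All four stand in their own bins. Now measuring how well each is centred.

Run:
```python
import cv2,numpy as np
from h import *
t=cv2.imread("pics/top9.png")
def crop(im,x,y,w,h,f): return cv2.resize(im[y:y+h,x:x+w],None,fx=f,fy=f,interpolation=cv2.INTER_CUBIC)
# overlay predicted inner floor rect + cross at bin centre at part-top height, using fitted poses
B=dict(blue=(625.3,197.9,-6.2,63,180,178),red=(634.4,-198.7,2.0,51,365,178),green=(380.1,283.5,-5.9,69,130,295),yellow=(442.2,-1.4,-9.6,75,272,265))
o=[]
for k,(x,y,a,h,ox,oy) in B.items():
    c=crop(t,ox,oy,80,90,5); a=np.radians(a); R=np.array([[np.cos(a),-np.sin(a)],[np.sin(a),np.cos(a)]])
    pts=np.array([(62,55),(62,-55),(-62,-55),(-62,55)])@R.T+[x,y]
    u=proj("top",np.c_[pts,np.full(4,3)]); q=((u-[ox,oy]+.5)*5).astype(int)
    cv2.polylines(c,[q],True,(255,255,255),1)
    v=((proj("top",[x,y,h])[0]-[ox,oy]+.5)*5).astype(int); cv2.drawMarker(c,tuple(int(i) for i in v),(255,0,255),0,12,1)
    o.append(c)
cv2.imwrite("pics/c1.png",cv2.hconcat(o[:2]));cv2.imwrite("pics/c2.png",cv2.hconcat(o[2:]))
```

```text
(no output)
```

View pics/c1.png

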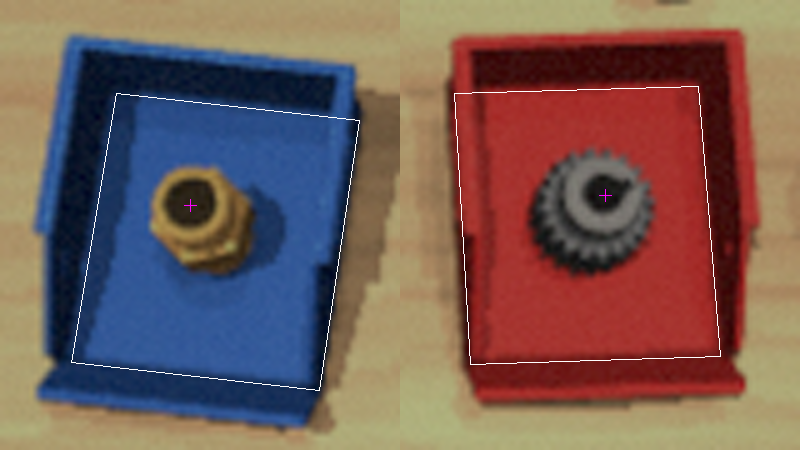

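View pics/c2.png

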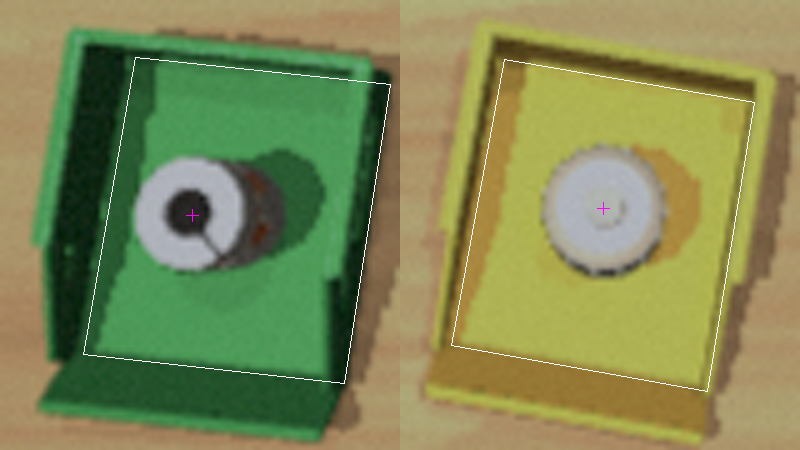

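The part axes sit within about 1 px (~2 mm) of the fitted bin centres. The floor outlines match to about 3 mm, well inside the 15 mm allowed. Handing in.

Run:
```python
from workcell import env
print(env.job_done()); print(env.state()["time_s"])
```

```text
the job is handed in; nothing more can be done
None
the job is handed in; nothing more can be done
```

All four parts stand upright and released in their own bins, and I handed the job in at about 34 s of the 128 s allowed; the interface gives no verdict.

**What I did:** I parked the pinion in the grey tray. Then I moved the coupling from blue to green, the nipple from yellow to blue and the filter from red to yellow, and took the pinion from the tray to red. I lowered each part until the wrist force showed contact before opening the fingers.

**Last checks:** Both camera views show the four parts upright and the tray empty. The gripper is clear of everything, at z ≈ 222 mm. In the top view each part's axis is within about 1 px (2 mm) of the bin centre I fitted.

**Disagreements:**
- The triangulated part heights came out 2 to 3 mm above the heights in the text, about the size of the calibration error.
- The bin rim fits left residuals of up to 1.7 px, and the floor outlines are off by about 3 mm, against the 15 mm allowed.
- The tool's tilt had drifted about 2.5° by the end, with no visible effect on the parts.

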